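Nest the emptied picking bins and set the stop angle

TASK

Take the brass fitting left over in the large picking bin and put it in the green tray. Then nest the three blue bins by size, the medium inside the large and the small inside the medium, all facing the same way and each sitting flat on the floor of the next. Finally lay the aluminium angle flat on the bench, with the free edge of its flat leg flush against the large bin's front and centred on it; leave the jar, the tape roll and the screwdriver alone.

Things in the scene. Friction and masses are not known exactly. Their poses are not given: they have to be found in the camera images.
- bin_large: large picking bin, dark blue, loose, open-topped: 186 long (x), 122 wide (y), 64 high. Origin: centre of underside, z up. Rear wall (+x) 9 thick, full height: pinch it from above (mid-plane x=+88.5). Floor, front and sides 4 thick; inside 173 x 114. 0.4 kg. On the bench, front roughly towards the robot, fitting inside.
- bin_medium: medium picking bin, mid blue, loose, open-topped: 135 long (x), 94 wide (y), 62 high. Origin: centre of underside, z up. Rear wall (+x) 9 thick, full height: pinch it from above (mid-plane x=+63.0). Floor, front and sides 4 thick; inside 122 x 86. 0.14 kg. Left or right of the large bin; inside that it has 10 to spare on each side, 38 in all in length.
- bin_small: small picking bin, light blue, loose, open-topped: 84 long (x), 66 wide (y), 60 high. Origin: centre of underside, z up. Rear wall (+x) 9 thick, full height: pinch it from above (mid-plane x=+37.5). Floor, front and sides 4 thick; inside 71 x 58. 0.08 kg. Across from the medium bin; inside that it has 10 to spare on each side, 38 in all in length.
- bin_large_front (a point): Middle of the large bin's outer front face (-x end), 3 above its underside; axes parallel to the bin's. The front wall is only 35 high, with a white label; the side walls slope up from it to full height 74 behind the front.
- bin_medium_front (a point): Middle of the medium bin's outer front face (-x end), 3 above its underside; axes parallel to the bin's. The front wall is only 34 high, with a white label; the side walls slope up from it to full height 54 behind the front.
- bin_small_front (a point): Middle of the small bin's outer front face (-x end), 3 above its underside; axes parallel to the bin's. The front wall is only 33 high, with a white label; the side walls slope up from it to full height 34 behind the front.
- fitting: Brass hose fitting, a round plug 30 in diameter and 50 tall with a narrow groove (24 in diameter) at 23 to 29 above its foot, about 0.09 kg. Starts upright on the large bin's floor. Origin: centre of its foot, z up its axis.
- tray: Green open tray, fixed to the bench, 120 x 120, 28 high, walls and floor 4 thick. Origin: centre of its underside. Far left or far right of the large bin.
- angle: Loose aluminium angle profile, 150 long (y), 0.2 kg, lying on its flat leg: 50 wide (x -25 to +25), 6 thick. Upright leg 8 thick, 40 high along the -x edge (x -25 to -17), to be pinched from above. Free edge of the flat leg at +x, 42 from the upright leg's inner face. Origin: centre of the flat leg's underside, z up.
- angle_edge (a point): Middle of the free edge of the angle's flat leg, 3 above the underside (25 along +x from the angle's origin).
- jar: Bystander: closed jar with red cap, 56 in diameter, 65 tall; origin at the centre of its foot.
- tape: Bystander: red ring (tape roll) lying flat, 90 in diameter, 24 high; origin at the centre of its underside.
- screwdriver: Bystander: screwdriver lying on the bench along its x, handle to -x.
There are look-alikes about, which are no part of the job. There is more than one size of the fitting; the one meant has the size given above. There is more than one size of the angle; the job needs the smaller.

How it is judged:
By the outcome, as a careful person would: the job done as asked, in the order asked, and still so for the second after the job is handed in, with the robot touching nothing.
It also fails if it takes over 72 s, if anything falls off the work surface, if the arm or the gripper's body presses on something with over 40 N, if the wrist force passes 120 N, or if a joint passes its speed limit or range.

ROBOT

A 6-joint arm with a two-finger parallel gripper is mounted at the origin on the work surface. World frame = base frame: x ahead of the robot, y to its left, z up, the work surface at z = 0. Lengths are in mm, angles in rad, forces in N, time in s.
With the tool pointing down it reaches from about 275 to 1000 mm from the base axis. Payload 8.4 kg.
Tool frame: the origin (TCP) lies midway between the tips of the shut fingers; the grasp point (between the pads) lies 19 mm behind it; z points along the fingers, y is the line along which they close (so a half turn about z gives the same grasp; the last joint's range is limited). The gripper opens to 85 mm and grips with 20 to 120 N. Pads are 22 mm wide; open, the fingers measure 114 mm over their backs; the gripper's body (76 mm by 85 mm) begins 54 mm behind the grasp point. The pads swing forward as they close: fully open they stand 13 mm farther back than shut.
Start: joints at [1.271, 0.353, 1.633, -0, 1.155, -0.002], TCP at [183.385, 597.493, 231.281] pointing down, gripper open.
Joint ranges: [-2.63, 2.63], [-0.92, 2.1], [0.06, 2.66], [-1.3, 4.44], [0, 2.69], [-3.02, 3.02]. Speed limits (rad/s): [2.22, 2.22, 2.79, 3.14, 3.14, 3.14].

INTERFACE

Orientations are given as [roll, pitch, yaw] about the fixed x, y, z axes, in that order (R = Rz(yaw) Ry(pitch) Rx(roll)).
In Python, from rig import r, cams gives the robot as it stands. The module is installed in compiled form; this text tells all that it offers.
- The arm moves only by the tool send_rows, never from a script. Its argument "targets" is one flat list of numbers, 7 for each row, row after row: the shift along the tool's x, y, z in m, then the turn, a rotation vector about the tool's x, y, z in rad, then the opening, from -1 (shut) to 1 (fully open). In form: [tx, ty, tz, wx, wy, wz, fingers, tx, ty, tz, wx, wy, wz, fingers, ...]. A call has 1 to 12 rows; each row is the pose to reach, as a shift and turn from the pose commanded when the call began, along the tool's axes at that moment; what a row does not reach only later rows make up. A row lasts 1/12 s, in which the tool goes at most 41.7 mm and 7.16 degrees, less where a joint would pass 70% of its speed; a pose out of reach is approached as far as the arm can. A call with a gripper value outside its range is refused whole. The fingers move at their own pace and stop on an object; "grip_force" is the grip in N (left out, the last holds). Time passes only in rows, so rows that repeat a pose let the fingers close. It gives the time, the measured TCP pose, the force, the opening and the grip force at its end, in the units of the state.
- r.sense(): the state, without advancing time (a new reading comes with each control period).
- cams.grab_frame(name): name is "scene" or "top" or "wrist"; returns a dict with "color" (400x640x3 uint8, blue, green, red), "fx", "fy", "cx", "cy" (pixels), "xyz" and "attitude" of the camera in the world. Camera axes: x right, y down, z forward; pixel columns grow to the right and rows downward; lengths in mm; the calibration is good to about 2 mm. The wrist camera is an equidistant fisheye: a pixel r from the principal point sees the ray r / f radians off the axis. A picture is of the moment at which its call begins. There is no depth.
- r.sign_off(): hands the job in; it is judged then, once.
The state is a dict: "clock": time; "qpos": joint angles; "qvel": joint speeds; "joint_efforts": joint torques, N m; "eef_pos": TCP position; "tcp_rot": TCP orientation; "contact_force": force on the tool from outside, world axes, zero at the start; "wrist_torque": the same for the moment, N m; "opening": opening from 0.0 (shut) to 1.0 (fully open); "grasp_force": force on a finger pad.
Only numpy, scipy, OpenCV 4.12 (cv2) and the standard library are available. Lean on these libraries where they do the work, as an engineer would, in place of code of your own. Each camera call takes 0.05 s, during which the arm holds its last target. There are 200 camera calls.

## Working session

There is one attempt and no reset: what is moved stays moved. The work goes in short steps, Python scripts to look and compute and a tool call to move; the robot and the scene stay as the last step left them, time stands still between calls to the robot, and variables do not carry over. Pictures are saved under pics/ and viewed, at most 10 in all, crops included, and the job is handed in when it is done.

Besides the shell and the picture viewer there is one more tool, called after ">>>" in YAML: its name, and indented under it one key for each argument. send_rows: Moves the arm, as the interface text tells. Its arguments: {"type":"object","properties":{"targets":{"type":"array"},"grip_force":{"type":"number"}},"required":["targets"]}

```bash
mkdir -p pics
cat > h.py <<'E'
import numpy as np, cv2
from scipy.spatial.transform import Rotation as R
from rig import r, cams
def ray(f,u,v):
    x=(u-f['cx'])/f['fx']; y=(v-f['cy'])/f['fy']
    a=np.array(f['attitude'],float)
    M=R.from_euler('xyz',a).as_matrix() if a.shape==(3,) else a
    return M@np.array([x,y,1.])
def px(f,u,v,z):
    d=ray(f,u,v); p=np.array(f['xyz'],float); return p+d*(z-p[2])/d[2]
E
python3 - <<'E'
from h import *
s=r.sense(); print(s)
for n in ("scene","top"):
    f=cams.grab_frame(n); print(n,{k:v for k,v in f.items() if k!='color'})
    cv2.imwrite(f'pics/{n}0.png',f['color'])
    import pickle; pickle.dump(f,open(f'{n}0.pkl','wb'))
E
```

```text
{'clock': 0.0, 'qpos': array([ 1.27064129e+00,  3.53627877e-01,  1.63415197e+00, -1.69552544e-06,
        1.15518687e+00, -2.40172033e-03]), 'qvel': array([ 0.00035764, -0.0014007 ,  0.00013407,  0.00184692, -0.00154853,
        0.00093343]), 'joint_efforts': array([-1.45331628e-04, -6.05238032e+01, -3.42078602e+01,  5.73000420e-05,
        8.99875537e-03,  1.74598597e-05]), 'eef_pos': array([183.21750479, 597.0387519 , 230.56670369]), 'tcp_rot': array([-3.14021858e+00, -1.74989072e-06,  2.84384003e+00]), 'contact_force': array([-0.34964153, -0.45740973,  0.16744802]), 'wrist_torque': array([-0.00121652, -0.01367252, -0.03863507]), 'grasp_force': 0.0, 'opening': 0.9987658069550304}
scene {'fx': 371.52103942596403, 'fy': 371.52103942596403, 'cx': 315.2695532694081, 'cy': 198.0874804311952, 'xyz': array([1333.6106835 ,  -85.73198591,  741.19160162]), 'attitude': array([-2.30983008, -0.01872239,  1.45203487])}
top {'fx': 452.4264092020608, 'fy': 452.4264092020608, 'cx': 327.66433904863544, 'cy': 202.27019136475838, 'xyz': array([ 302.5765439 ,  -12.30654011, 1540.78445949]), 'attitude': array([-2.95686393,  0.0189572 , -1.58807429])}
```

View pics/top0.png

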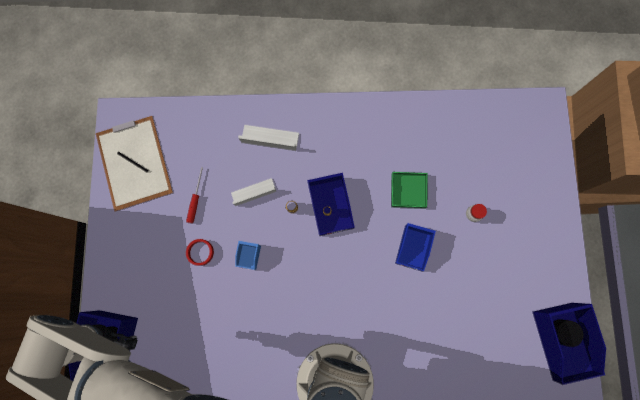

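View pics/scene0.png

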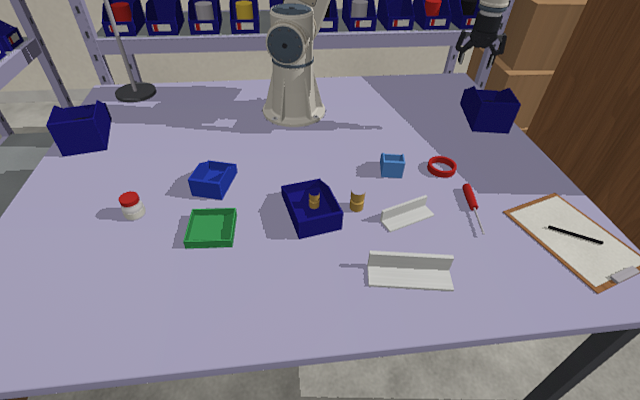

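Top view: the large bin is at (331,205) with one fitting at (327,211) inside it. The medium bin is at (415,247), the small bin at (248,256) and the tray at (409,190). The jar is at (478,212), the tape at (200,252) and the screwdriver at (195,200).

Candidates:
- **Fitting:** (327,211) in the bin, or (292,207) on the bench. The task means the one in the bin.
- **Angle:** (254,191), shorter, or (270,138), longer. The job needs the shorter.
- **Bins:** two more dark bins at (105,330) and (570,340) are bystanders.

I'll check these in one close crop.

Run:
```python
import cv2,pickle
f=pickle.load(open('top0.pkl','rb'))
c=f['color'][120:280,225:440]
cv2.imwrite('pics/crop0.png',cv2.resize(c,None,fx=3.7,fy=3.7,interpolation=cv2.INTER_CUBIC))
```

```text
(no output)
```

View pics/crop0.png

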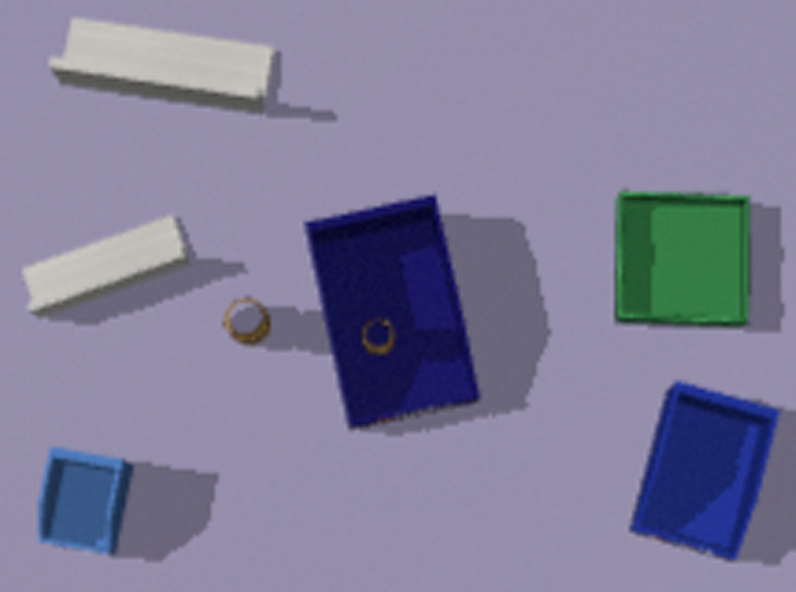

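The crop confirms it: the fitting inside the bin at top pixel (327,211) is smaller than the one outside, and the angle at (254,191) is clearly the shorter one. All three bin fronts point roughly towards the robot. Next I'll fit the poses from silhouettes in both views.

```bash
cat > fit.py <<'E'
from h import *
from scipy.optimize import minimize
S=4
def proj(f,P):
    M=R.from_euler('xyz',f['attitude']).as_matrix(); q=(P-f['xyz'])@M
    return np.c_[f['fx']*q[:,0]/q[:,2]+f['cx'],f['fy']*q[:,1]/q[:,2]+f['cy']]
def binfaces(L,W,H,h,c):
    a,b=L/2,W/2
    side=lambda y:[[-a,y,0],[a,y,0],[a,y,H],[-a+c,y,H],[-a,y,h]]
    return [np.array(p,float) for p in (side(b),side(-b),[[a,b,0],[a,-b,0],[a,-b,H],[a,b,H]],[[-a,b,0],[-a,-b,0],[-a,-b,h],[-a,b,h]],[[-a,b,0],[-a,-b,0],[a,-b,0],[a,b,0]])]
def box(x0,x1,y0,y1,z0,z1):
    return np.array([[x,y,z] for x in(x0,x1) for y in(y0,y1) for z in(z0,z1)],float)
def cyl(rad,H):
    t=np.linspace(0,2*np.pi,24)
    return np.array([[rad*np.cos(a),rad*np.sin(a),z] for a in t for z in(0,H)])
MOD=dict(large=binfaces(186,122,64,35,74),medium=binfaces(135,94,62,34,54),small=binfaces(84,66,60,33,34),
 angle=[box(-25,25,-75,75,0,6),box(-25,-17,-75,75,0,40)],tray=[box(-60,60,-60,60,0,28)],
 fitting=[cyl(15,50)])
HULL={'angle','tray','fitting'}
def pose(P,p,z): 
    c,s=np.cos(p[2]),np.sin(p[2]); return P@np.array([[c,s,0],[-s,c,0],[0,0,1]])+[p[0],p[1],z]
def render(f,name,p,z):
    m=np.zeros((400*S,640*S),np.uint8)
    for P in MOD[name]:
        q=((proj(f,pose(P,p,z))+.5)*S*16-8).astype(np.int32)
        if name in HULL: cv2.fillConvexPoly(m,cv2.convexHull(q),255,shift=4)
        else: cv2.fillPoly(m,[q],255,shift=4)
    return cv2.resize(m,(640,400),interpolation=cv2.INTER_AREA).astype(np.float32)/255
def mask(f,name):
    h=cv2.cvtColor(f['color'],cv2.COLOR_BGR2HSV).astype(int); H,Sa,V=h[...,0],h[...,1],h[...,2]
    if name in('large','medium','small'): return ((H>95)&(H<130)&(Sa>115)).astype(np.float32)
    if name=='tray': return ((H>45)&(H<80)&(Sa>80)).astype(np.float32)
    if name=='angle': return ((Sa<40)&((H<90))).astype(np.float32)
def fit(name,fr,p0,z=0,masks=None,pad=14):
    p0=np.array(p0,float); masks=masks or [mask(f,name) for f in fr]; W=[]
    for f in fr:
        m=render(f,name,p0,z)>0; W.append(cv2.dilate(m.astype(np.uint8),np.ones((2*pad+1,)*2))>0)
    def cost(p): return sum((np.abs(render(f,name,p,z)-m)*w).sum()/(render(f,name,p0,z)).sum() for f,m,w in zip(fr,masks,W))
    best=None; p=p0
    for sc in (12,5,2):
        sim=np.array([p,p+[sc,0,0],p+[0,sc,0],p+[0,0,sc/80]])
        o=minimize(cost,p,method='Nelder-Mead',options=dict(initial_simplex=sim,xatol=.05,fatol=1e-5)); p=o.x
    return p,o.fun
E
python3 - <<'E'
from fit import *
import pickle
t=pickle.load(open('top0.pkl','rb'));s=pickle.load(open('scene0.pkl','rb'))
for n,(u,v),yw in (('large',(331,205),.2),('medium',(415,247),-.25),('small',(248,256),-.1),('tray',(409,190),0),('angle',(254,191),.35)):
    g=px(t,u,v,30); p0=[g[0],g[1],yw]
    for fr in ([t],[s],[t,s]):
        p,c=fit(n,fr,p0,pad=9); print(n,np.round(p,3),round(c,3))
for z in (50,): print('fit',px(t,327,211,z)); 
hs=cv2.cvtColor(t['color'],cv2.COLOR_BGR2HSV); print(hs[191,238:270:4],hs[170,254],hs[190,409])
hs=cv2.cvtColor(s['color'],cv2.COLOR_BGR2HSV)
for f,b,z in((t,(318,200,340,222),50),(s,(305,185,325,212),50)):
    h=cv2.cvtColor(f['color'],cv2.COLOR_BGR2HSV); x0,y0,x1,y1=b; m=(h[y0:y1,x0:x1,0]<30)|(h[y0:y1,x0:x1,1]<100)
    ys,xs=np.nonzero(m); print('fitpix',x0+xs.min(),x0+xs.max(),y0+ys.min(),y0+ys.max())
E
```

```text
large [5.79734e+02 1.43400e+00 2.00000e-01] 0.063
large [5.78654e+02 2.30200e+00 1.82000e-01] 0.096
large [5.79261e+02 1.83600e+00 1.93000e-01] 0.164
medium [ 4.29063e+02 -2.76126e+02 -3.03000e-01] 0.045
medium [ 4.28978e+02 -2.74374e+02 -2.80000e-01] 0.047
medium [ 4.28089e+02 -2.75047e+02 -2.90000e-01] 0.101
small [ 4.11109e+02  2.83563e+02 -1.96000e-01] 0.076
small [ 4.12424e+02  2.84021e+02 -2.44000e-01] 0.066
small [ 4.11959e+02  2.83866e+02 -2.20000e-01] 0.149
tray [ 6.27283e+02 -2.69435e+02 -5.80000e-02] 0.061
tray [ 6.2776e+02 -2.6726e+02 -4.5000e-02] 0.052
tray [ 6.27394e+02 -2.67694e+02 -6.40000e-02] 0.122
angle [6.34068e+02 2.70075e+02 3.38000e-01] 0.111
angle [6.34628e+02 2.71651e+02 3.62000e-01] 0.081
angle [6.3367e+02 2.7119e+02 3.4300e-01] 0.194
fit [552.02151771  13.87196933  50.        ]
[[ 17   9 201]
 [ 21   9 195]
 [ 26   9 195]
 [ 30   9 192]
 [ 21   9 192]
 [ 30   8 191]
 [ 21   9 190]
 [ 20   9 180]] [125  42 172] [ 67 149 125]
fitpix 323 331 206 215
fitpix 309 319 193 208
```

```bash
cat >> h.py <<'E'
def rel(*T):
    """targets (x,y,z,closing-direction angle) -> tool-frame shift/turn from the measured pose"""
    s=r.sense(); M=R.from_euler('xyz',s['tcp_rot'])
    for x,y,z,c in T:
        d=M.inv().apply(np.array([x,y,z])-s['eef_pos'])/1000
        w=(M.inv()*R.from_euler('xyz',[np.pi,0,c+np.pi/2])).as_rotvec()
        print(np.round(d,4),np.round(w,3))
    print('t %.2f'%s['clock'],np.round(s['eef_pos'],1),np.round(s['tcp_rot'],3),'open %.3f'%s['opening'],'F',np.round(s['contact_force'],1),'g %.1f'%s['grasp_force'])
E
python3 - <<'E'
from h import *
import pickle
t=pickle.load(open('top0.pkl','rb'));s=pickle.load(open('scene0.pkl','rb'))
print(px(t,327.1,210,54),px(s,314,195.5,54))
rel((553,14,130,.193))
E
```

```text
[554.72359352  13.41094816  54.        ] [575.35246466  14.16535645  54.        ]
[-0.5246 -0.4488  0.1012] [-1.00e-03  1.00e-03  1.08e+00]
t 0.10 [183.3 597.1 230.6] [-3.14  -0.     2.844] open 1.000 F [-0.2 -0.   0.1] g 0.0
```

>>> send_rows:
  targets: [-0.525,-0.449,0.1,0,0,1.08,1,-0.525,-0.449,0.1,0,0,1.08,1,-0.525,-0.449,0.1,0,0,1.08,1,-0.525,-0.449,0.1,0,0,1.08,1,-0.525,-0.449,0.1,0,0,1.08,1,-0.525,-0.449,0.1,0,0,1.08,1,-0.525,-0.449,0.1,0,0,1.08,1,-0.525,-0.449,0.1,0,0,1.08,1,-0.525,-0.449,0.1,0,0,1.08,1,-0.525,-0.449,0.1,0,0,1.08,1,-0.525,-0.449,0.1,0,0,1.08,1,-0.525,-0.449,0.1,0,0,1.08,1]
  grip_force: 50

```text
clock: 1.1
eef_pos: [449.1, 177.7, 159.4]
tcp_rot: [-3.142, -0.0, 1.764]
contact_force: [0.5, 0.1, -0.6]
opening: 0.999
grasp_force: 0.0
```

Run:
```python
from h import *
rel((555,14,130,.193))
```

```text
[-0.181   0.0725  0.0294] [-0. -0.  0.]
t 1.10 [449.1 177.7 159.4] [-3.142 -0.     1.764] open 0.999 F [ 0.5  0.1 -0.6] g 0.0
```

>>> send_rows:
  targets: [-0.181,0.0725,0.03,0,0,0,1,-0.181,0.0725,0.03,0,0,0,1,-0.181,0.0725,0.03,0,0,0,1,-0.181,0.0725,0.03,0,0,0,1,-0.181,0.0725,0.03,0,0,0,1,-0.181,0.0725,0.03,0,0,0,1,-0.181,0.0725,0.03,0,0,0,1]

```text
clock: 1.68
eef_pos: [554.5, 14.5, 128.9]
tcp_rot: [-3.14, -0.0, 1.761]
contact_force: [0.7, 0.8, -0.1]
opening: 1.003
grasp_force: 0.0
```

Run:
```python
from h import *
import pickle
w=cams.grab_frame('wrist'); pickle.dump(w,open('w1.pkl','wb'))
print({k:v for k,v in w.items() if k!='color'})
s=pickle.load(open('scene0.pkl','rb'))['color'][175:225,275:355]
z=cv2.resize(s,(640,400),interpolation=cv2.INTER_NEAREST)
a=cv2.resize(w['color'],(480,300)); o=np.zeros((600,800,3),np.uint8); o[:300,:480]=a
o[300:,:480]=cv2.resize(z,(480,300)); cv2.imwrite('pics/w1.png',o)
rel()
```

```text
{'fx': 309.70691628693146, 'fy': 309.70691628693146, 'cx': 319.73047664184855, 'cy': 202.24828076519012, 'xyz': array([540.88494728,  86.51125167, 270.67548632]), 'attitude': array([2.84701060e+00, 7.55840014e-04, 1.90706083e-01])}
t 1.73 [553.9  15.6 129.1] [-3.14  -0.     1.762] open 1.001 F [-0.   1.2  0.9] g 0.0
```

View pics/w1.png

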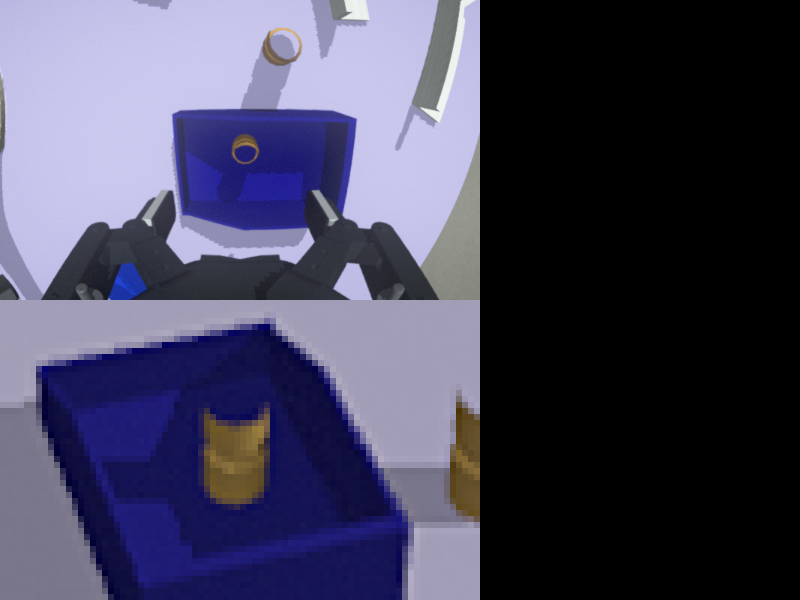

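The wrist view puts the fitting's top rim at full-frame (327,203). In the scene zoom its top ellipse centre is about (314.5,192.5), the top being a dark reflection. I'll triangulate from both.

```bash
cat >> h.py <<'E'
def wray(f,u,v):
    a=np.array([u-f['cx'],v-f['cy']])/f['fx']; t=np.hypot(*a)+1e-12
    d=np.r_[a/t*np.sin(t),np.cos(t)]; return R.from_euler('xyz',f['attitude']).apply(d)
def wpx(f,u,v,z):
    d=wray(f,u,v); return f['xyz']+d*(z-f['xyz'][2])/d[2]
E
python3 - <<'E'
from h import *
import pickle
w=pickle.load(open('w1.pkl','rb'));t=pickle.load(open('top0.pkl','rb'));s=pickle.load(open('scene0.pkl','rb'))
h=cv2.cvtColor(w['color'],cv2.COLOR_BGR2HSV)[170:225,295:360]; m=(h[...,0]>8)&(h[...,0]<28)&(h[...,1]>60)
ys,xs=np.nonzero(m); print(295+xs.min(),295+xs.max(),170+ys.min(),170+ys.max())
for v in (200,203): print(wpx(w,327,v,54))
print(px(s,314.5,192.5,54))
E
```

```text
309 344 180 217
[558.06834987  24.62037464  54.        ]
[558.51749478  22.37570465  54.        ]
[563.04122562  17.00873414  54.        ]
```

```bash
cat >> fit.py <<'E'
def wproj(f,P):
    q=R.from_euler('xyz',f['attitude']).inv().apply(np.atleast_2d(P)-f['xyz'])
    n=np.hypot(q[:,0],q[:,1]); k=f['fx']*np.arctan2(n,q[:,2])/n
    return np.c_[q[:,0]*k+f['cx'],q[:,1]*k+f['cy']]
E
python3 - <<'E'
from fit import *
import pickle
w=pickle.load(open('w1.pkl','rb'));t=pickle.load(open('top0.pkl','rb'));s=pickle.load(open('scene0.pkl','rb'))
S3=3
def draw(f,P,x0,y0,W,H,sc):
    im=cv2.resize(f['color'][y0:y0+H,x0:x0+W],None,fx=sc,fy=sc,interpolation=cv2.INTER_CUBIC)
    pr=(lambda X:wproj(f,X)) if P else (lambda X:proj(f,X))
    def pl(X,c): cv2.polylines(im,[((pr(X)-[x0,y0]+.5)*sc).astype(np.int32)],True,c,1)
    for F in MOD['large'][:4]: pl(pose(F,(579.3,1.8,.193),0),(0,255,0))
    th=np.linspace(0,2*np.pi,40)
    for z in (4,54): pl(np.c_[555+15*np.cos(th),14+15*np.sin(th),0*th+z],(255,255,255))
    return im
o=np.zeros((600,800,3),np.uint8)
a=draw(w,1,220,130,270,190,1.8); o[:a.shape[0],:a.shape[1]]=a
b=draw(t,0,300,165,60,75,4); o[:300,500:740]=b
c=draw(s,0,275,170,80,70,3.6); o[345:345+c.shape[0],:c.shape[1]]=c
cv2.imwrite('pics/ov.png',o)
E
```

```text
(no output)
```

View pics/ov.png

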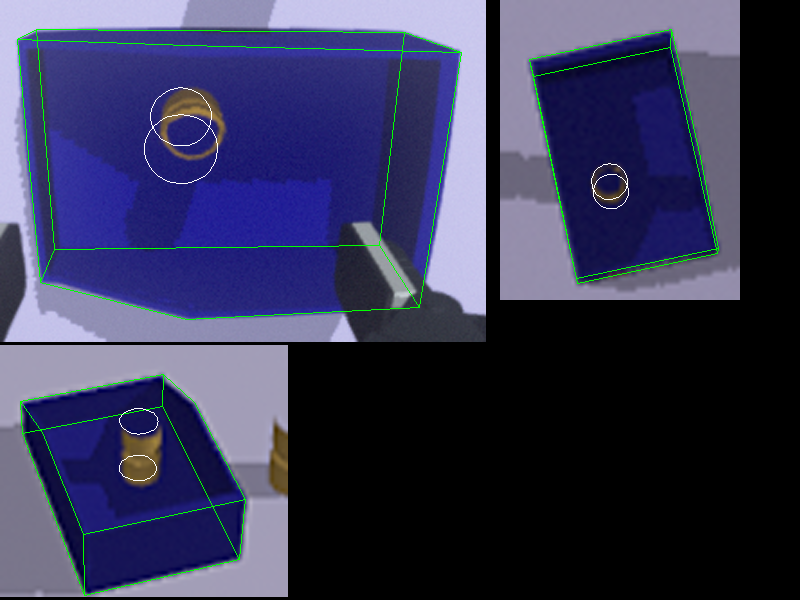

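The bin model matches all three views. From above, the ring visible on the fitting is the shelf of its groove at z≈27. That puts the fitting at about (560.5,16) in all three views.

Run:
```python
from h import *
rel((560.5,16,80,.193),(560.5,16,14,.193))
```

```text
[-0.0009  0.0066  0.0491] [-0.001 -0.    -0.002]
[-0.0009  0.0067  0.1151] [-0.001 -0.    -0.002]
t 1.73 [553.9  15.6 129.1] [-3.14  -0.     1.762] open 1.001 F [-0.   1.2  0.9] g 0.0
```

>>> send_rows:
  targets: [-0.001,0.0065,0.03,0,0,0,1,-0.001,0.0065,0.06,0,0,0,1,-0.001,0.0065,0.085,0,0,0,1,-0.001,0.0065,0.105,0,0,0,1,-0.001,0.0065,0.115,0,0,0,1,-0.001,0.0065,0.115,0,0,0,-1,-0.001,0.0065,0.115,0,0,0,-1,-0.001,0.0065,0.115,0,0,0,-1,-0.001,0.0065,0.115,0,0,0,-1,-0.001,0.0065,0.115,0,0,0,-1,-0.001,0.0065,0.115,0,0,0,-1,-0.001,0.0065,0.115,0,0,0,-1]
  grip_force: 50

```text
clock: 2.73
eef_pos: [561.9, 16.3, 16.2]
tcp_rot: [3.139, 0.0, 1.764]
contact_force: [-1.6, 1.0, 6.5]
opening: 0.34
grasp_force: 49.0
```

Run:
```python
from h import *
rel((560.5,16,150,.193),(627,-268,150,-.06),(627,-268,17,-.06))
```

```text
[-1.000e-04 -1.100e-03 -1.338e-01] [ 0.002  0.    -0.   ]
[-0.2916  0.0097 -0.1338] [ 0.002 -0.     0.253]
[-0.2915  0.0094 -0.0008] [ 0.002 -0.     0.253]
t 2.73 [561.9  16.3  16.2] [3.139 0.    1.764] open 0.340 F [-1.6  1.   6.5] g 49.0
```

>>> send_rows:
  targets: [0,0,-0.03,0,0,0,-1,0,0,-0.07,0,0,0,-1,0,0,-0.1,0,0,0,-1,-0.03,0.001,-0.12,0,0,0.05,-1,-0.065,0.002,-0.12,0,0,0.1,-1,-0.1,0.004,-0.12,0,0,0.15,-1,-0.14,0.005,-0.12,0,0,0.2,-1,-0.18,0.006,-0.12,0,0,0.25,-1,-0.22,0.008,-0.12,0,0,0.25,-1,-0.26,0.009,-0.11,0,0,0.25,-1,-0.285,0.0095,-0.1,0,0,0.25,-1,-0.2915,0.0095,-0.09,0,0,0.25,-1]

```text
clock: 3.73
eef_pos: [627.2, -272.8, 105.4]
tcp_rot: [3.139, 0.002, 1.511]
contact_force: [-0.0, 0.9, -0.6]
opening: 0.338
grasp_force: 49.7
```

Run:
```python
from h import *
rel((627,-268,17,-.06))
```

```text
[ 0.0049 -0.0007  0.0884] [0.003 0.002 0.   ]
t 3.73 [ 627.2 -272.8  105.4] [3.139e+00 2.000e-03 1.511e+00] open 0.338 F [-0.   0.9 -0.6] g 49.7
```

>>> send_rows:
  targets: [0,0,0.03,0,0,0,-1,0,0,0.055,0,0,0,-1,0,0,0.075,0,0,0,-1,0,0,0.084,0,0,0,-1,0,0,0.0885,0,0,0,-1,0,0,0.0885,0,0,0,-1,0,0,0.0885,0,0,0,0.1,0,0,0.0885,0,0,0,0.1,0,0,0.0885,0,0,0,0.1,0,0,0.065,0,0,0,0.1,0,0,0.03,0,0,0,0.1,0,0,-0.01,0,0,0,0.1]

```text
clock: 4.73
eef_pos: [624.9, -267.4, 114.2]
tcp_rot: [-3.138, -0.001, 1.514]
contact_force: [-0.2, -0.5, -0.1]
opening: 0.55
grasp_force: 0.0
```

Run:
```python
from fit import *
f=cams.grab_frame('top'); cv2.imwrite('pics/top1.png',f['color'])
for n,p in (('large',(579,2,.193)),('medium',(428.5,-275.3,-.29))): print(n,np.round(fit(n,[f],p,pad=9)[0],3))
w=cams.grab_frame('wrist'); o=np.vstack([cv2.resize(w['color'],(480,300)),cv2.resize(f['color'][150:280,280:488],(480,300))]); cv2.imwrite('pics/c1.png',o)
p=(428.5,-275.3,-.29); c=np.array(p[:2])+63*np.array([np.cos(p[2]),np.sin(p[2])]); print(c)
rel((c[0],c[1],130,-.29),(c[0],c[1],100,-.29),(c[0],c[1],31,-.29))
```

```text
large [5.79152e+02 1.32100e+00 1.96000e-01]
medium [ 564.5  -127.3    -2.19]
[ 488.86936416 -293.31499018]
[-0.0316 -0.1399 -0.0092] [0.011 0.003 0.233]
[-0.0315 -0.1402  0.0208] [0.011 0.003 0.233]
[-0.0312 -0.1409  0.0898] [0.011 0.003 0.233]
t 4.83 [ 630.4 -269.7  122.2] [3.131 0.004 1.514] open 0.551 F [-0.3 -0.   0.5] g 0.0
```

View pics/c1.png

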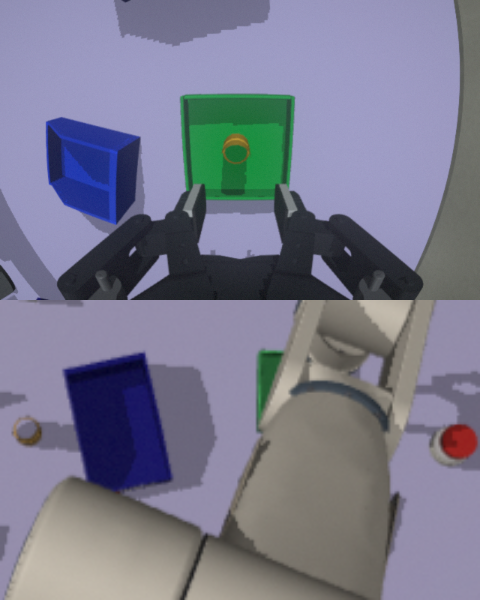

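The fitting stands upright in the tray at wrist (236,150), and the large bin hasn't moved. Next, the medium bin's rear wall.

>>> send_rows:
  targets: [-0.008,-0.035,0,0,0,0.06,0.1,-0.016,-0.07,0,0,0,0.12,0.1,-0.024,-0.105,0,0,0,0.18,0.1,-0.03,-0.13,0.01,0,0,0.23,0.1,-0.031,-0.14,0.02,0,0,0.23,0.1,-0.031,-0.14,0.02,0,0,0.23,0.1,-0.031,-0.14,0.02,0,0,0.23,0.1,-0.031,-0.14,0.02,0,0,0.23,0.1]

```text
clock: 5.5
eef_pos: [486.2, -291.4, 95.4]
tcp_rot: [3.14, 0.0, 1.284]
contact_force: [0.4, -0.3, 0.6]
opening: 0.549
grasp_force: 0.0
```

Run:
```python
from fit import *
w=cams.grab_frame('wrist'); 
# medium fit in wrist image
import fit as F
proj0=F.proj; F.proj=lambda f,P: wproj(f,P)
m=mask(w,'medium'); 
for pad in (10,):
    print(np.round(F.fit('medium',[w],(428.5,-275.3,-.29),masks=[m],pad=pad),3) if 0 else F.fit('medium',[w],(428.5,-275.3,-.29),masks=[m],pad=pad))
cv2.imwrite('pics/w2.png',w['color'])
rel((488.9,-293.3,31,-.29))
```

```text
(array([ 4.29334838e+02, -2.74483314e+02, -3.05846380e-01]), np.float64(0.06759912520647049))
[-0.0011  0.0028  0.0644] [0.002 0.    0.004]
t 5.55 [ 486.4 -291.4   95.4] [3.14  0.    1.285] open 0.549 F [-0.  -0.7  0.4] g 0.0
```

>>> send_rows:
  targets: [-0.001,0.003,0.02,0,0,0.01,0.1,-0.001,0.003,0.045,0,0,0.01,0.1,-0.001,0.003,0.058,0,0,0.01,0.1,-0.001,0.003,0.0645,0,0,0.01,0.1,-0.001,0.003,0.0645,0,0,0.01,-1,-0.001,0.003,0.0645,0,0,0.01,-1,-0.001,0.003,0.0645,0,0,0.01,-1,-0.001,0.003,0.0645,0,0,0.01,-1,-0.001,0.003,0.0645,0,0,0.01,-1,-0.001,0.003,0.0645,0,0,0.01,-1,-0.001,0.003,0.0645,0,0,0.01,-1,-0.001,0.003,0.0645,0,0,0.01,-1]
  grip_force: 60

```text
clock: 6.55
eef_pos: [488.3, -293.3, 31.3]
tcp_rot: [3.139, 0.0, 1.274]
contact_force: [0.5, 1.1, 6.6]
opening: 0.096
grasp_force: 59.5
```

Run:
```python
from h import *
a=.195; c=np.array([579.2,1.8]); d=np.array([np.cos(a),np.sin(a)])
m=c+d*(-9.5-3); print('medium centre target',m); w=m+63*d; print('wall',w)
rel((489,-293,150,-.3),(w[0],w[1],150,a),(w[0],w[1],36,a))
```

```text
medium centre target [566.93690413  -0.62208169]
wall [628.74290731  11.58521002]
[ 0.0004  0.0009 -0.1187] [0.002 0.    0.003]
[ 0.3326  0.0454 -0.1187] [ 0.002  0.001 -0.492]
[ 0.3326  0.0451 -0.0047] [ 0.002  0.001 -0.492]
t 6.55 [ 488.3 -293.3   31.3] [3.139 0.    1.274] open 0.096 F [0.5 1.1 6.6] g 59.5
```

>>> send_rows:
  targets: [0,0,-0.015,0,0,0,-1,0,0,-0.045,0,0,0,-1,0,0,-0.08,0,0,0,-1,0.005,0,-0.105,0,0,0,-1,0.03,0.004,-0.118,0,0,-0.04,-1,0.065,0.009,-0.118,0,0,-0.1,-1,0.1,0.014,-0.118,0,0,-0.17,-1,0.14,0.019,-0.118,0,0,-0.24,-1,0.18,0.025,-0.118,0,0,-0.31,-1,0.22,0.03,-0.118,0,0,-0.38,-1,0.26,0.035,-0.118,0,0,-0.45,-1,0.295,0.04,-0.118,0,0,-0.492,-1]

```text
clock: 7.55
eef_pos: [612.2, -20.1, 148.3]
tcp_rot: [3.141, -0.0, 1.77]
contact_force: [0.3, -1.2, -1.8]
opening: 0.093
grasp_force: 58.8
```

>>> send_rows:
  targets: [0.02,-0.006,0,0,0,0,-1,0.03,-0.0105,0,0,0,0,-1,0.033,-0.012,0,0,0,0,-1,0.033,-0.012,0,0,0,0,-1,0.033,-0.012,0,0,0,0,-1,0.033,-0.012,0,0,0,0,-1]

```text
clock: 8.05
eef_pos: [593.8, 6.2, 148.4]
tcp_rot: [3.141, 0.0, 1.764]
contact_force: [0.2, -1.0, -1.7]
opening: 0.096
grasp_force: 59.0
```

Run:
```python
from fit import *
import fit as F
w=cams.grab_frame('wrist'); cv2.imwrite('pics/w3.png',w['color']); rel((628.7,11.6,36,.195))
```

```text
[-0.0014  0.0352  0.1124] [ 0.     0.    -0.002]
t 8.10 [593.9   6.3 148.4] [3.141 0.    1.764] open 0.098 F [-0.3 -0.  -1.6] g 59.0
```

View pics/w3.png

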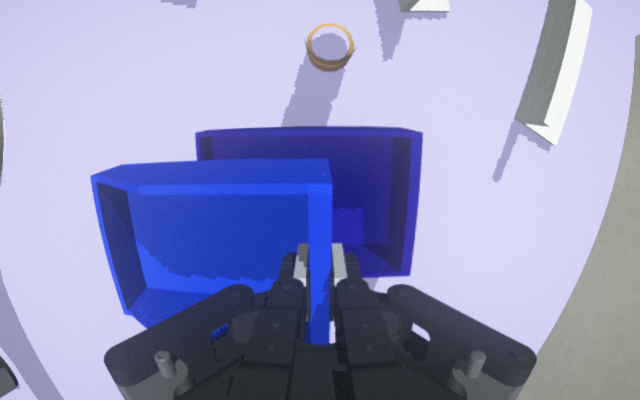

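The medium bin is held level and parallel to the large one, but it is still about 35 mm short. Before lowering, I'll check its lateral offset from the rim corners at (331,188) and (306,190).

Run:
```python
from fit import *
import fit as F
w=cams.grab_frame('wrist')
a=.193; t=r.sense()['eef_pos'][:2]
Rm=np.array([[np.cos(a),np.sin(a)],[-np.sin(a),np.cos(a)]])
for u,v in ((331,188),(307,192)): 
    p=wpx(w,u,v,179); print(p, Rm@(p[:2]-t))
h=cv2.cvtColor(w['color'],cv2.COLOR_BGR2HSV)
print([tuple(map(int,h[v,u])) for u,v in ((318,230),(240,170),(200,240),(360,160),(405,200),(280,140))])
F.proj=lambda f,P:wproj(f,P)
m=((h[...,0]>95)&(h[...,0]<130)&(h[...,1]>115)&(h[...,2]>165)).astype(np.float32); m[280:]=0
# fit with gripper area excluded
def cost(p):
    q=render(w,'medium',p,117); W=np.ones_like(q); W[240:,260:]=0; W[280:]=0; return (np.abs(q-m)*W).sum()
p=np.array([t[0]-63*np.cos(a),t[1]-63*np.sin(a),a])
o=minimize(cost,p,method='Nelder-Mead',options=dict(initial_simplex=[p,p+[8,0,0],p+[0,8,0],p+[0,0,.05]]))
print(p,cost(p),o.x,o.fun,m.sum()); print(Rm@(o.x[:2]-p[:2]))
```

```text
[589.403208   51.3253936 179.       ] [ 4.20724736 44.98199421]
[580.96615097  48.10730787 179.        ] [-4.69040275 43.44191964]
[(115, 212, 231), (116, 195, 195), (115, 205, 185), (120, 165, 131), (122, 133, 102), (120, 159, 135)]
[ 5.32071510e+02 -5.71205319e+00  1.93000000e-01] 5585.784 [ 5.32262586e+02 -5.50829443e+00  1.92652355e-01] 5575.2080078125 26912.0
[0.22661012 0.16332646]
```

>>> send_rows:
  targets: [0,0.018,0,0,0,0,-1,0,0.03,0.005,0,0,0,-1,0,0.035,0.015,0,0,0,-1,0,0.035,0.03,0,0,0,-1,0,0.035,0.045,0,0,0,-1,0,0.035,0.06,0,0,0,-1,0,0.035,0.075,0,0,0,-1,0,0.035,0.09,0,0,0,-1,0,0.035,0.1,0,0,0,-1,0,0.035,0.107,0,0,0,-1,0,0.035,0.111,0,0,0,-1,0,0.035,0.113,0,0,0,-1]

```text
clock: 9.15
eef_pos: [627.8, 14.3, 35.3]
tcp_rot: [-3.141, -0.0, 1.766]
contact_force: [-7.6, -0.4, 21.2]
opening: 0.091
grasp_force: 62.6
```

>>> send_rows:
  targets: [0,0,0,0,0,0,-1,0,0,0,0,0,0,-0.5,0,0,0,0,0,0,-0.5,0,0,0,0,0,0,-0.5,0,0,0,0,0,0,-0.5,0,0,-0.015,0,0,0,-0.5,0,0,-0.05,0,0,0,-0.5,0,0,-0.09,0,0,0,-0.5,0.03,-0.005,-0.12,0,0,0,-0.5,0.07,-0.02,-0.12,0,0,0,-0.3,0.11,-0.04,-0.12,0,0,0,0.1,0.15,-0.06,-0.12,0,0,0,0.1]

```text
clock: 10.15
eef_pos: [544.5, 144.8, 156.2]
tcp_rot: [3.139, -0.0, 1.765]
contact_force: [-0.2, 0.3, -0.4]
opening: 0.549
grasp_force: 0.0
```

Run:
```python
from h import *
rel((448.4,276,125,-.21))
```

```text
[ 0.1473 -0.0691  0.0311] [ 0.002 -0.001  0.404]
t 10.15 [544.5 144.8 156.2] [ 3.139 -0.     1.765] open 0.549 F [-0.2  0.3 -0.4] g 0.0
```

>>> send_rows:
  targets: [0.035,-0.016,0,0,0,0.1,0.1,0.07,-0.032,0,0,0,0.2,0.1,0.105,-0.05,0.01,0,0,0.3,0.1,0.135,-0.064,0.02,0,0,0.4,0.1,0.147,-0.069,0.03,0,0,0.404,0.1,0.147,-0.069,0.03,0,0,0.404,0.1,0.147,-0.069,0.03,0,0,0.404,0.1,0.147,-0.069,0.03,0,0,0.404,0.1,0.147,-0.069,0.03,0,0,0.404,0.1]

```text
clock: 10.9
eef_pos: [449.8, 274.0, 125.7]
tcp_rot: [3.141, -0.001, 1.361]
contact_force: [-0.4, -0.3, -0.4]
opening: 0.55
grasp_force: 0.0
```

Run:
```python
from fit import *
import fit as F
t=cams.grab_frame('top'); s=cams.grab_frame('scene'); w=cams.grab_frame('wrist')
cv2.imwrite('pics/t4.png',t['color']); 
print('large',fit('large',[t],(579.2,1.5,.195),pad=8))
o=np.vstack([np.hstack([cv2.resize(t['color'][160:260,270:370],(400,300)),cv2.resize(s['color'][165:245,270:350],(400,300))]),np.hstack([cv2.resize(w['color'],(480,300)),np.zeros((300,320,3),np.uint8)])])
cv2.imwrite('pics/c4.png',o)
F.proj=lambda f,P:wproj(f,P)
print('small',F.fit('small',[w],(411.7,283.8,-.21),pad=10))
rel((448.4,276,29,-.21))
```

```text
large (array([5.78952131e+02, 1.42788360e+00, 1.98450513e-01]), np.float64(0.05033165216445923))
small (array([ 4.12628179e+02,  2.83297458e+02, -1.95382879e-01]), np.float64(0.03198559954762459))
[ 0.0018 -0.0016  0.0966] [ 0.001 -0.    -0.   ]
t 11.05 [449.5 273.9 125.6] [ 3.141 -0.     1.361] open 0.551 F [-0.3 -0.4  0.2] g 0.0
```

View pics/c4.png

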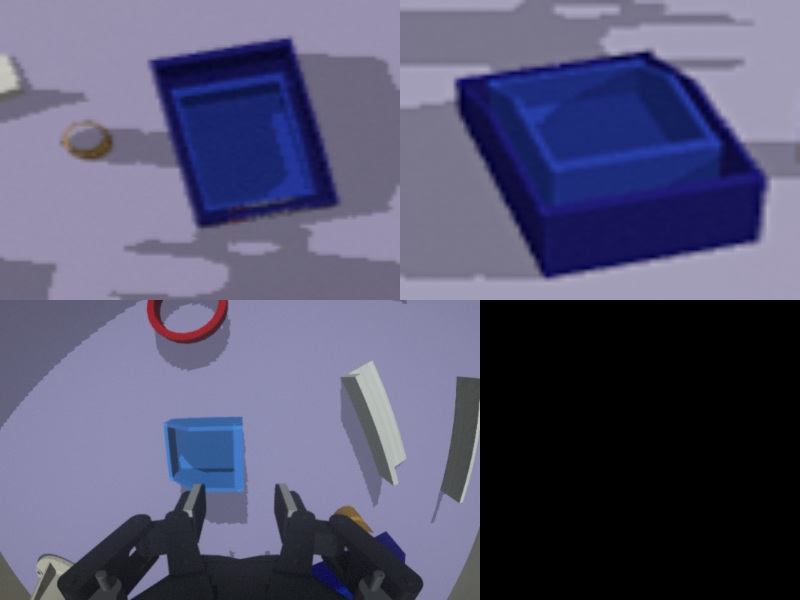

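The medium bin is nested in the large one, level and parallel. The small bin shows at wrist-panel (205,455); pinch its rear wall.

>>> send_rows:
  targets: [0.002,-0.0008,0.03,0,0,-0.005,0.1,0.002,-0.0008,0.06,0,0,-0.005,0.1,0.002,-0.0008,0.085,0,0,-0.005,0.1,0.002,-0.0008,0.0965,0,0,-0.005,0.1,0.002,-0.0008,0.0965,0,0,-0.005,0.1,0.002,-0.0008,0.0965,0,0,-0.005,-1,0.002,-0.0008,0.0965,0,0,-0.005,-1,0.002,-0.0008,0.0965,0,0,-0.005,-1,0.002,-0.0008,0.0965,0,0,-0.005,-1,0.002,-0.0008,0.0965,0,0,-0.005,-1,0.002,-0.0008,0.0965,0,0,-0.005,-1,0.002,-0.0008,0.0965,0,0,-0.005,-1]
  grip_force: 50

```text
clock: 12.05
eef_pos: [449.5, 277.2, 30.2]
tcp_rot: [3.139, -0.002, 1.367]
contact_force: [-0.6, -1.5, 7.0]
opening: 0.093
grasp_force: 50.1
```

Run:
```python
from fit import *
t=cams.grab_frame('top')
h=cv2.cvtColor(t['color'],cv2.COLOR_BGR2HSV)
print([tuple(map(int,h[v,u])) for u,v in ((330,205),(316,178),(342,195),(345,210),(322,210),(329,181))])
s=cams.grab_frame('scene')
# mean blue: measure medium by edge-contrast fit of its rim outline in top+scene gradient images
def rim(L,W,H,hh,c):
    a,b=L/2,W/2
    P=[[a,-b,H],[a,b,H],[-a+c,b,H],[-a,b,hh],[-a,-b,hh],[-a+c,-b,H],[a,-b,H]]
    P=np.array(P,float); return np.vstack([np.linspace(P[i],P[i+1],40) for i in range(6)])
rm=rim(135,94,62,34,54)
G=[]
for f in (t,s):
    g=cv2.GaussianBlur(f['color'].astype(np.float32),(0,0),.8).sum(2)
    G.append(np.hypot(cv2.Sobel(g,cv2.CV_32F,1,0),cv2.Sobel(g,cv2.CV_32F,0,1)))
def sc(p,fs):
    o=0
    for f,g in zip((t,s),G):
        if f is t and 't' not in fs or f is s and 's' not in fs: continue
        q=proj(f,pose(rm,p,4)).astype(np.float32)
        o-=cv2.remap(g,q[:,0].copy(),q[:,1].copy(),cv2.INTER_LINEAR).mean()
    return o
for fs in ('t','s','ts'):
    best=min(((sc((x,y,a),fs),x,y,a) for x in np.arange(556,578,1) for y in np.arange(-9,10,1) for a in np.arange(.15,.26,.015)))
    print(fs,best)
rel()
```

```text
[(115, 201, 108), (123, 107, 129), (116, 196, 134), (116, 197, 133), (115, 199, 110), (121, 219, 49)]
t (np.float32(-367.5109), np.int64(556), np.int64(9), np.float64(0.17999999999999997))
s (np.float32(-474.74603), np.int64(556), np.int64(7), np.float64(0.2399999999999999))
ts (np.float32(-821.2928), np.int64(556), np.int64(9), np.float64(0.19499999999999995))
t 12.15 [449.5 277.2  30.2] [ 3.139e+00 -2.000e-03  1.367e+00] open 0.098 F [ 0.3 -0.6  7.5] g 50.1
```

Run:
```python
from fit import *
t=cams.grab_frame('top'); s=cams.grab_frame('scene')
def mk(f):
    h=cv2.cvtColor(f['color'],cv2.COLOR_BGR2HSV).astype(int); return ((h[...,0]>110)&(h[...,0]<=118)&(h[...,1]>150)).astype(np.float32)
for fr in ([t],[t,s]): 
    p=fit('medium',fr,(566.2,1.5,.195),z=4,masks=[mk(f) for f in fr],pad=5); print(p)
a=.195; d=np.array([np.cos(a),np.sin(a)])
c=np.array([566.2,1.5]); w=c+d*(-12.5+37.5); print(w)
rel((449.5,277.2,150,-.2),(w[0],w[1],150,a))
```

```text
(array([5.67552350e+02, 2.43320909e+00, 1.94489917e-01]), np.float64(0.04593180865049362))
(array([5.66137754e+02, 2.47559268e+00, 1.89398628e-01]), np.float64(0.237870991230011))
[590.72619174   6.34416337]
[ 0.0002  0.0003 -0.1198] [ 0.002 -0.002 -0.004]
[-0.2365  0.1934 -0.1198] [ 0.002 -0.001 -0.399]
t 12.25 [449.5 277.2  30.2] [ 3.139e+00 -2.000e-03  1.367e+00] open 0.099 F [-0.3 -1.4  7.6] g 50.1
```

>>> send_rows:
  targets: [0,0,-0.015,0,0,0,-1,0,0,-0.045,0,0,0,-1,0,0,-0.08,0,0,0,-1,-0.005,0.004,-0.105,0,0,0,-1,-0.025,0.02,-0.118,0,0,-0.05,-1,-0.052,0.042,-0.118,0,0,-0.11,-1,-0.08,0.066,-0.118,0,0,-0.17,-1,-0.11,0.09,-0.118,0,0,-0.23,-1,-0.14,0.115,-0.118,0,0,-0.29,-1,-0.17,0.14,-0.118,0,0,-0.35,-1,-0.198,0.163,-0.118,0,0,-0.399,-1,-0.222,0.183,-0.118,0,0,-0.399,-1]

```text
clock: 13.25
eef_pos: [583.6, 19.8, 147.6]
tcp_rot: [3.14, 0.0, 1.768]
contact_force: [0.9, 0.4, -0.3]
opening: 0.098
grasp_force: 48.8
```

>>> send_rows:
  targets: [-0.007,0.009,0,0,0,0,-1,-0.009,0.013,0,0,0,0,-1,-0.009,0.013,0,0,0,0,-1,-0.009,0.013,0,0,0,0,-1,-0.009,0.013,0,0,0,0,-1]

```text
clock: 13.67
eef_pos: [596.2, 17.2, 146.6]
tcp_rot: [-3.141, -0.0, 1.767]
contact_force: [0.2, -0.1, -0.6]
opening: 0.101
grasp_force: 48.8
```

Run:
```python
from h import *
rel((591.1,8,35,.195))
```

```text
[-0.008  -0.0067  0.1116] [-0.001 -0.     0.001]
t 13.67 [596.2  17.2 146.6] [-3.141 -0.     1.767] open 0.101 F [ 0.2 -0.1 -0.6] g 48.8
```

>>> send_rows:
  targets: [-0.004,-0.0035,0.01,0,0,0,-1,-0.008,-0.0067,0.02,0,0,0,-1,-0.008,-0.0067,0.03,0,0,0,-1,-0.008,-0.0067,0.035,0,0,0,-1,-0.008,-0.0067,0.035,0,0,0,-1,-0.008,-0.0067,0.035,0,0,0,-1]

```text
clock: 14.17
eef_pos: [591.7, 6.8, 111.0]
tcp_rot: [-3.14, -0.0, 1.766]
contact_force: [-0.7, 0.8, -0.8]
opening: 0.094
grasp_force: 48.8
```

Run:
```python
from h import *
w=cams.grab_frame('wrist'); cv2.imwrite('pics/w5.png',w['color'])
rel((591.1,8,38.5,.195))
```

```text
[ 0.0014 -0.0008  0.073 ] [-0. -0. -0.]
t 14.22 [592.2   6.8 111.5] [-3.141 -0.     1.766] open 0.094 F [-0.6 -0.3 -0.4] g 48.8
```

View pics/w5.png

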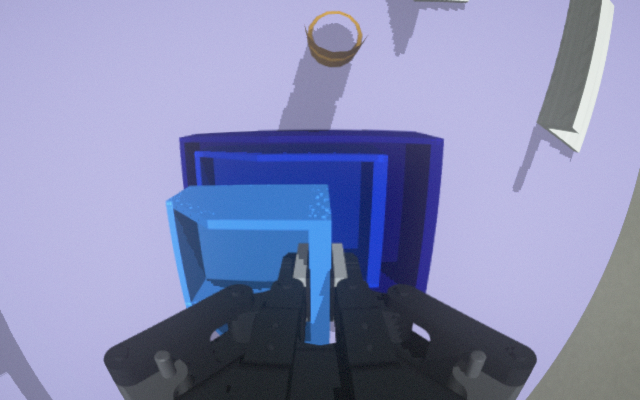

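All three bins are parallel. The small one is over the medium with clearance all round, so I'll lower it.

>>> send_rows:
  targets: [0.001,-0.001,0.012,0,0,0,-1,0.001,-0.001,0.027,0,0,0,-1,0.001,-0.001,0.042,0,0,0,-1,0.001,-0.001,0.055,0,0,0,-1,0.001,-0.001,0.064,0,0,0,-1,0.001,-0.001,0.069,0,0,0,-1,0.001,-0.001,0.0725,0,0,0,-1,0.001,-0.001,0.0725,0,0,0,-1,0.001,-0.001,0.0725,0,0,0,-1]

```text
clock: 14.97
eef_pos: [591.3, 7.5, 39.4]
tcp_rot: [3.141, 0.0, 1.766]
contact_force: [-0.1, 0.2, -0.3]
opening: 0.097
grasp_force: 48.9
```

>>> send_rows:
  targets: [0,0,0,0,0,0,-0.5,0,0,0,0,0,0,-0.5,0,0,0,0,0,0,-0.5,0,0,0,0,0,0,-0.5,0,0,-0.015,0,0,0,-0.5,0,0,-0.05,0,0,0,-0.5,0,0,-0.085,0,0,0,-0.5,0.03,0,-0.11,0,0,0,-0.5,0.07,0,-0.11,0,0,0,-0.3,0.11,0,-0.11,0,0,0,-0.2,0.15,0,-0.11,0,0,0,-0.2,0.19,0,-0.11,0,0,0,-0.2]

```text
clock: 15.97
eef_pos: [553.6, 195.4, 149.8]
tcp_rot: [3.141, -0.0, 1.765]
contact_force: [0.3, 0.2, 0.8]
opening: 0.4
grasp_force: 0.0
```

Run:
```python
from h import *
p=np.array([633.8,271,.343]); c=p[:2]-21*np.array([np.cos(p[2]),np.sin(p[2])]); print(c)
rel((c[0],c[1],120,.343))
```

```text
[614.02325077 263.93740912]
[0.0555 0.0725 0.0298] [ 0.001 -0.    -0.149]
t 15.97 [553.6 195.4 149.8] [ 3.141 -0.     1.765] open 0.400 F [0.3 0.2 0.8] g 0.0
```

>>> send_rows:
  targets: [0.025,0.033,0,0,0,-0.07,-0.2,0.045,0.058,0.01,0,0,-0.14,-0.2,0.0555,0.0725,0.02,0,0,-0.149,-0.2,0.0555,0.0725,0.03,0,0,-0.149,-0.2,0.0555,0.0725,0.03,0,0,-0.149,-0.2,0.0555,0.0725,0.03,0,0,-0.149,-0.2,0.0555,0.0725,0.03,0,0,-0.149,-0.2]

```text
clock: 16.55
eef_pos: [613.9, 261.4, 119.4]
tcp_rot: [-3.141, 0.0, 1.914]
contact_force: [0.3, 0.3, 0.0]
opening: 0.398
grasp_force: 0.0
```

Run:
```python
from fit import *
import fit as F
t=cams.grab_frame('top'); s=cams.grab_frame('scene'); w=cams.grab_frame('wrist')
print('large',fit('large',[t],(579.2,1.5,.195),pad=8),fit('large',[s],(579.2,1.5,.195),pad=8))
def mk(f):
    h=cv2.cvtColor(f['color'],cv2.COLOR_BGR2HSV).astype(int); return ((h[...,0]>=100)&(h[...,0]<=109)&(h[...,1]>110)).astype(np.float32)
print('small',fit('small',[t],(554.5,-.4,.195),z=8,masks=[mk(t)],pad=4),fit('small',[s],(554.5,-.4,.195),z=8,masks=[mk(s)],pad=4))
o=np.vstack([np.hstack([cv2.resize(t['color'][160:260,270:370],(400,300)),cv2.resize(s['color'][165:245,270:350],(400,300))]),np.hstack([cv2.resize(w['color'],(480,300)),np.zeros((300,320,3),np.uint8)])])
cv2.imwrite('pics/c6.png',o)
h=cv2.cvtColor(w['color'],cv2.COLOR_BGR2HSV).astype(int); m=((h[...,1]<30)&((h[...,0]<90)|(h[...,1]<8))&(h[...,2]>60)).astype(np.float32)
F.proj=lambda f,P:wproj(f,P)
o=F.fit('angle',[w],(633.8,271,.343),masks=[m],pad=8); print('angle',o)
p=o[0]
for p in (p,): 
    c=p[:2]-21*np.array([np.cos(p[2]),np.sin(p[2])]); print(c); rel((c[0],c[1],14,p[2]))
```

```text
large (array([5.79855431e+02, 2.23417842e+00, 1.97970375e-01]), np.float64(0.06266464293003082)) (array([5.79301536e+02, 2.09251222e+00, 1.89316714e-01]), np.float64(0.041257333010435104))
small (array([ 5.54713989e+02, -3.97071794e-01,  1.74775409e-01]), np.float64(0.08551670610904694)) (array([5.39427630e+02, 3.18960295e+00, 1.06981941e-01]), np.float64(0.26891380548477173))
angle (array([6.35019277e+02, 2.70022258e+02, 3.31837761e-01]), np.float64(0.07815459370613098))
[615.16492757 263.18085572]
[0.0012 0.001  0.1061] [0.001 0.    0.011]
t 16.70 [614.6 261.7 120.1] [3.141 0.    1.914] open 0.399 F [0.4 0.4 0.4] g 0.0
```

View pics/c6.png

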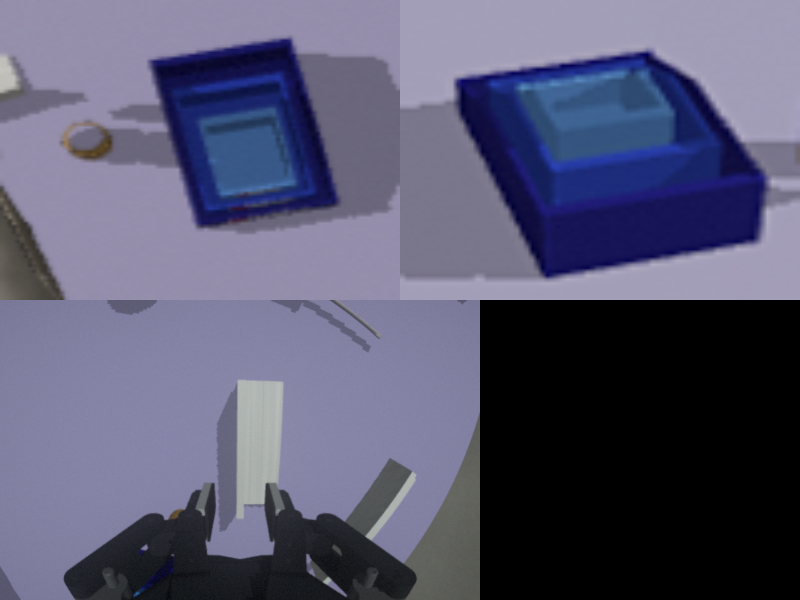

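The small bin is nested. The angle's upright leg (wrist panel, x≈244) lies between the fingers, on the robot side. Pinch it.

>>> send_rows:
  targets: [0.001,0.001,0.03,0,0,0.005,-0.2,0.001,0.001,0.06,0,0,0.005,-0.2,0.001,0.001,0.085,0,0,0.005,-0.2,0.001,0.001,0.1,0,0,0.005,-0.2,0.001,0.001,0.106,0,0,0.005,-0.2,0.001,0.001,0.106,0,0,0.005,-0.2,0.001,0.001,0.106,0,0,0.005,-1,0.001,0.001,0.106,0,0,0.005,-1,0.001,0.001,0.106,0,0,0.005,-1,0.001,0.001,0.106,0,0,0.005,-1,0.001,0.001,0.106,0,0,0.005,-1,0.001,0.001,0.106,0,0,0.005,-1]
  grip_force: 60

```text
clock: 17.7
eef_pos: [616.3, 264.2, 15.0]
tcp_rot: [3.139, -0.0, 1.91]
contact_force: [0.5, -0.5, 7.0]
opening: 0.078
grasp_force: 59.6
```

Run:
```python
from h import *
a=.194; d=np.array([np.cos(a),np.sin(a)]); c=np.array([579.4,1.9])
w=c-d*(93+25+21+10); print(w)
s=r.sense(); z=s['eef_pos'][2]
# lateral grip offset along the angle: TCP vs leg centre (615.2,263.2)
al=.335; e=s['eef_pos'][:2]-[615.2-.6,263.2+.4]; print('lateral',-e[0]*np.sin(al)+e[1]*np.cos(al),'normal',e@[np.cos(al),np.sin(al)])
rel((w[0],w[1]+200,z+90,a),(w[0],w[1],z+90,a),(w[0],w[1],z,a))
```

```text
[433.19509912 -26.8250232 ]
lateral -0.028497933483287774 normal 1.8058863694578522
[-0.0249 -0.2027 -0.0906] [ 0.003 -0.     0.145]
[-0.2135 -0.2692 -0.0908] [ 0.003 -0.     0.145]
[-0.2135 -0.2695 -0.0008] [ 0.003 -0.     0.145]
t 17.70 [616.3 264.2  15. ] [ 3.139 -0.     1.91 ] open 0.078 F [ 0.5 -0.5  7. ] g 59.6
```

>>> send_rows:
  targets: [0,0,-0.02,0,0,0,-1,0,0,-0.055,0,0,0,-1,0,0,-0.085,0,0,0,-1,-0.01,-0.013,-0.1,0,0,0.02,-1,-0.03,-0.038,-0.105,0,0,0.05,-1,-0.052,-0.066,-0.105,0,0,0.08,-1,-0.075,-0.095,-0.105,0,0,0.11,-1,-0.098,-0.124,-0.105,0,0,0.145,-1,-0.12,-0.152,-0.105,0,0,0.145,-1,-0.143,-0.18,-0.105,0,0,0.145,-1,-0.163,-0.206,-0.105,0,0,0.145,-1,-0.183,-0.231,-0.105,0,0,0.145,-1]

```text
clock: 18.7
eef_pos: [456.8, 13.0, 118.6]
tcp_rot: [3.141, 0.0, 1.765]
contact_force: [-0.4, -0.5, -2.6]
opening: 0.081
grasp_force: 58.8
```

Run:
```python
from h import *
rel((433.2,-26.8,105,.194))
```

```text
[-0.0345 -0.0309  0.0136] [0.001 0.    0.   ]
t 18.70 [456.8  13.  118.6] [3.141 0.    1.765] open 0.081 F [-0.4 -0.5 -2.6] g 58.8
```

>>> send_rows:
  targets: [-0.015,-0.015,0,0,0,0,-1,-0.028,-0.026,0,0,0,0,-1,-0.034,-0.031,0.005,0,0,0,-1,-0.034,-0.031,0.01,0,0,0,-1,-0.034,-0.031,0.013,0,0,0,-1,-0.034,-0.031,0.013,0,0,0,-1,-0.034,-0.031,0.013,0,0,0,-1,-0.034,-0.031,0.013,0,0,0,-1]

```text
clock: 19.37
eef_pos: [434.7, -24.4, 105.0]
tcp_rot: [-3.142, -0.0, 1.766]
contact_force: [0.3, -0.1, -2.4]
opening: 0.079
grasp_force: 58.8
```

Run:
```python
from fit import *
import fit as F
w=cams.grab_frame('wrist'); 
h=cv2.cvtColor(w['color'],cv2.COLOR_BGR2HSV).astype(int); m=((h[...,1]<30)&((h[...,0]<90)|(h[...,1]<8))&(h[...,2]>60)).astype(np.float32); m[265:]=0
s=r.sense(); a=s['tcp_rot'][2]-np.pi/2; z=s['eef_pos'][2]-15
F.proj=lambda f,P:wproj(f,P)
p=np.r_[s['eef_pos'][:2]+21*np.array([np.cos(a),np.sin(a)]),a]
def cost(p):
    q=render(w,'angle',p,z); q[265:]=0; q[225:,330-80:330+80]=0; mm=m.copy(); mm[225:,250:410]=0; 
    W=cv2.dilate((W0>0).astype(np.uint8),np.ones((31,31)))
    return (np.abs(q-mm)*W).sum()
W0=render(w,'angle',p,z)
o=minimize(cost,p,method='Nelder-Mead',options=dict(initial_simplex=[p,p+[5,0,0],p+[0,5,0],p+[0,0,.05]]))
print(p,cost(p),o.x,o.fun,W0.sum())
mb=mask(w,'large'); print('large wrist',F.fit('large',[w],(579.4,1.9,.194),masks=[mb],pad=6))
rel((433.2,-26.8,105,.194),(433.2,-26.8,16,.194))
```

```text
[ 4.55236109e+02 -2.04401267e+01  1.94984152e-01] 469.4353 [ 4.56379106e+02 -2.03535747e+01  2.05327152e-01] 282.7176513671875 22506.604
large wrist (array([6.04024158e+02, 6.66295315e+00, 1.99905232e-01]), np.float64(0.07001943141222))
[-0.002  -0.0019  0.0001] [ 0.    -0.     0.001]
[-0.002  -0.0019  0.0891] [ 0.    -0.     0.001]
t 19.42 [434.6 -24.5 105.1] [ 3.142 -0.     1.766] open 0.078 F [-0.4  0.5 -1.8] g 58.8
```

>>> send_rows:
  targets: [-0.002,-0.002,0.02,0,0,0,-1,-0.002,-0.002,0.045,0,0,0,-1,-0.002,-0.002,0.065,0,0,0,-1,-0.002,-0.002,0.08,0,0,0,-1,-0.002,-0.002,0.087,0,0,0,-1,-0.002,-0.002,0.0895,0,0,0,-1,-0.002,-0.002,0.0895,0,0,0,-1,-0.002,-0.002,0.0895,0,0,0,-1]

```text
clock: 20.08
eef_pos: [433.3, -27.3, 16.2]
tcp_rot: [3.141, 0.0, 1.765]
contact_force: [0.6, 0.2, -1.6]
opening: 0.083
grasp_force: 58.8
```

Run:
```python
from fit import *
import fit as F
t=cams.grab_frame('top');s=cams.grab_frame('scene'); w=cams.grab_frame('wrist')
print('large',fit('large',[s],(579.4,1.9,.194),pad=6))
S=r.sense(); a=S['tcp_rot'][2]-np.pi/2; p=np.r_[S['eef_pos'][:2]+21*np.array([np.cos(a),np.sin(a)]),a]
h=cv2.cvtColor(w['color'],cv2.COLOR_BGR2HSV).astype(int); m=((h[...,1]<30)&((h[...,0]<90)|(h[...,1]<8))&(h[...,2]>60)).astype(np.float32)
F.proj=lambda f,P:wproj(f,P)
X=np.zeros((400,640),np.uint8); X[265:]=1; X[220:,240:420]=1
def fitw(n,m,p,z,pad=12):
    W=(cv2.dilate((render(w,n,p,z)>0).astype(np.uint8),np.ones((2*pad+1,)*2))>0)&(X==0)
    c=lambda q:(np.abs(render(w,n,q,z)-m)*W).sum()
    o=minimize(c,p,method='Nelder-Mead',options=dict(initial_simplex=[p,p+[5,0,0],p+[0,5,0],p+[0,0,.05]])); return o.x,c(p),o.fun
print('angle',p,fitw('angle',m,p,0)); print('large w',fitw('large',mask(w,'large'),np.array([579.4,1.9,.194]),0,5))
rel()
```

```text
large (array([5.78641638e+02, 2.28022843e+00, 1.82680365e-01]), np.float64(0.04249051585793495))
angle [ 4.53882410e+02 -2.33539761e+01  1.94136821e-01] (array([ 4.55021063e+02, -2.32826159e+01,  2.04931391e-01]), np.float32(431.2392), np.float64(260.12548828125))
large w (array([5.95385434e+02, 5.90831186e+00, 2.02005769e-01]), np.float32(4446.4355), np.float64(1615.498046875))
t 20.23 [433.3 -27.4  16.3] [3.14  0.    1.765] open 0.076 F [-0.4 -0.  -1.9] g 58.8
```

>>> send_rows:
  targets: [0,0,0.0008,0,0,0,-1,0,0.002,0.0012,0,0,0,-1,0,0.004,0.0012,0,0,0,-1,0,0.0055,0.0012,0,0,0,-1,0,0.007,0.0012,0,0,0,-1,0,0.008,0.0012,0,0,0,-1]

```text
clock: 20.73
eef_pos: [438.8, -26.0, 14.9]
tcp_rot: [-3.138, -0.001, 1.765]
contact_force: [-9.0, -0.8, 17.2]
opening: 0.078
grasp_force: 61.6
```

>>> send_rows:
  targets: [0,0.001,0,0,0,0,-1,0,0.002,0,0,0,0,-1,0,0.003,0,0,0,0,-1]

```text
clock: 20.98
eef_pos: [441.5, -25.4, 14.9]
tcp_rot: [-3.138, -0.001, 1.765]
contact_force: [-9.9, -2.2, 16.0]
opening: 0.076
grasp_force: 61.6
```

>>> send_rows:
  targets: [0,0.001,0,0,0,0,-1,0,0.002,0,0,0,0,-1,0,0.003,0,0,0,0,-1]

```text
clock: 21.23
eef_pos: [442.8, -25.1, 14.9]
tcp_rot: [-3.135, -0.001, 1.765]
contact_force: [-17.9, -8.3, 29.5]
opening: 0.076
grasp_force: 63.5
```

Run:
```python
from fit import *
s=cams.grab_frame('scene')
print('large',fit('large',[s],(579.4,1.9,.194),pad=6)); rel()
```

```text
large (array([5.78684735e+02, 2.02754863e+00, 1.82129289e-01]), np.float64(0.04349982738494873))
t 21.28 [442.9 -25.1  14.9] [-3.135e+00 -1.000e-03  1.765e+00] open 0.081 F [-15.2  -6.5  25.4] g 62.7
```

>>> send_rows:
  targets: [0,0,-0.0006,0,0,0,-1,0,0,-0.0006,0,0,0,-1]

```text
clock: 21.45
eef_pos: [444.4, -24.8, 15.1]
tcp_rot: [-3.138, -0.001, 1.765]
contact_force: [-6.0, -1.2, 2.3]
opening: 0.083
grasp_force: 59.6
```

>>> send_rows:
  targets: [0,0.001,0,0,0,0,-1,0,0.002,0,0,0,0,-1,0,0.003,0,0,0,0,-1,0,0.003,0,0,0,0,-1]

```text
clock: 21.78
eef_pos: [446.9, -24.2, 15.0]
tcp_rot: [-3.137, -0.001, 1.765]
contact_force: [-9.0, -1.9, 8.6]
opening: 0.079
grasp_force: 60.2
```

Run:
```python
from fit import *
s=cams.grab_frame('scene')
print('large',fit('large',[s],(579.4,1.9,.194),pad=6)); rel()
```

```text
large (array([5.82254112e+02, 2.90083514e+00, 1.78702235e-01]), np.float64(0.04226558282971382))
t 21.83 [446.9 -24.2  15. ] [-3.137e+00 -1.000e-03  1.765e+00] open 0.079 F [-8.6 -1.   8.1] g 60.2
```

>>> send_rows:
  targets: [0,0.001,0,0,0,0,-1,0,0.002,0,0,0,0,-1,0,0.003,0,0,0,0,-1,0,0.004,0,0,0,0,-1,0,0.004,0,0,0,0,-1,0,0.0038,0,0,0,0,-1]

```text
clock: 22.33
eef_pos: [450.9, -23.4, 15.0]
tcp_rot: [-3.138, -0.001, 1.765]
contact_force: [-6.5, -0.4, 5.2]
opening: 0.08
grasp_force: 60.0
```

>>> send_rows:
  targets: [0,0,0,0,0,0,-0.65,0,0,0,0,0,0,-0.65,0,0,0,0,0,0,-0.65,0,0,0,0,0,0,-0.5,0,0,0,0,0,0,-0.5,0,0,-0.01,0,0,0,-0.5,0,0,-0.035,0,0,0,-0.5,0,0,-0.07,0,0,0,-0.5,0,0,-0.11,0,0,0,-0.5,0,0,-0.13,0,0,0,-0.5,0,0,-0.13,0,0,0,-0.5,0,0,-0.13,0,0,0,-0.5]

```text
clock: 23.33
eef_pos: [454.0, -23.5, 146.8]
tcp_rot: [3.138, 0.001, 1.765]
contact_force: [-0.5, -0.2, -1.2]
opening: 0.251
grasp_force: 0.0
```

Run:
```python
from fit import *
import fit as F
s=cams.grab_frame('scene'); w=cams.grab_frame('wrist'); rel()
print('large scene',fit('large',[s],(586,3.5,.19),pad=6))
h=cv2.cvtColor(w['color'],cv2.COLOR_BGR2HSV).astype(int); m=((h[...,1]<30)&((h[...,0]<90)|(h[...,1]<8))&(h[...,2]>60)).astype(np.float32)
F.proj=lambda f,P:wproj(f,P)
X=np.zeros((400,640),np.uint8); X[265:]=1; X[235:,200:440]=1
def fitw(n,m,p,z,pad=10):
    W=(cv2.dilate((render(w,n,p,z)>0).astype(np.uint8),np.ones((2*pad+1,)*2))>0)&(X==0)
    c=lambda q:(np.abs(render(w,n,q,z)-m)*W).sum()
    o=minimize(c,p,method='Nelder-Mead',options=dict(initial_simplex=[p,p+[5,0,0],p+[0,5,0],p+[0,0,.05]])); return o.x,c(p),o.fun
pa=fitw('angle',m,np.array([471.5,-20,.195]),0); pl=fitw('large',mask(w,'large'),np.array([586,3.2,.194]),0); print('angle',pa,'large',pl)
for q in (pl[0],):
    d=pa[0][:2]-q[:2]; c,sn=np.cos(q[2]),np.sin(q[2]); print('local',d@[c,sn],d@[-sn,c],'want -118,0',pa[0][2]-q[2])
```

```text
t 23.43 [452.4 -23.4 144.6] [-3.141 -0.     1.765] open 0.251 F [ 0.1 -0.3 -0.5] g 0.0
large scene (array([5.86280093e+02, 3.63194444e+00, 1.85515046e-01]), np.float64(0.04185198247432709))
angle (array([ 4.71877997e+02, -2.00478141e+01,  1.88577231e-01]), np.float32(323.2902), np.float64(266.2745056152344)) large (array([5.92982086e+02, 4.56835657e+00, 1.90587893e-01]), np.float32(1917.3372), np.float64(1210.501953125))
local -123.57445509983543 -1.2289510334840015 want -118,0 -0.0020106625858922755
```

>>> send_rows:
  targets: [0.03,0,-0.03,0,0,0,-0.5,0.07,0,-0.06,0,0,0,-0.5,0.11,0,-0.09,0,0,0,-0.5,0.15,0,-0.09,0,0,0,-0.5,0.19,0,-0.09,0,0,0,-0.5,0.23,0,-0.09,0,0,0,-0.5,0.27,0,-0.09,0,0,0,-0.5,0.31,0,-0.09,0,0,0,-0.5,0.35,0,-0.09,0,0,0,-0.5,0.38,0,-0.09,0,0,0,-0.5,0.4,0,-0.09,0,0,0,-0.5,0.4,0,-0.09,0,0,0,-0.5]

```text
clock: 24.43
eef_pos: [374.5, 372.2, 233.2]
tcp_rot: [-3.139, 0.0, 1.768]
contact_force: [0.4, 0.1, -0.3]
opening: 0.251
grasp_force: 0.0
```

Run:
```python
from fit import *
t=cams.grab_frame('top'); s=cams.grab_frame('scene')
L=fit('large',[t],(586.5,3.3,.19),pad=4); print('large',L)
h=cv2.cvtColor(t['color'],cv2.COLOR_BGR2HSV).astype(int); m=((h[...,1]<40)&(h[...,0]<90)).astype(np.float32)
A=fit('angle',[t],(471.8,-20,.189),masks=[m],pad=6); print('angle',A, m.sum())
q,a=L[0],A[0]; d=a[:2]-q[:2]; c,sn=np.cos(q[2]),np.sin(q[2]); print('local',d@[c,sn],d@[-sn,c])
# profile across the joint at bench level, along bin x, at several lateral offsets
f=t
for y in (-68,-50,-25,0,25,50,68):
    row=[]
    for x in np.arange(-108,-82,3.):
        P=np.array([[q[0]+x*c-y*sn,q[1]+x*sn+y*c,4.]]); u=proj(f,P)[0]
        row.append(tuple(int(v) for v in cv2.getRectSubPix(f['color'],(1,1),(float(u[0]),float(u[1])))[0,0]))
    print(y,row)
for n,z,lo,hi in (('medium',4,110,118),('small',8,100,109)):
    mm=((h[...,0]>=lo)&(h[...,0]<=hi)&(h[...,1]>110)).astype(np.uint8); print(n,int(mm.sum()))
for n,b in (('tray',(627.3,-268,-.06)),): print(n,fit(n,[t],b,pad=4))
```

```text
large (array([5.88317489e+02, 3.01510095e+00, 1.86173791e-01]), np.float64(0.06200798973441124))
angle (array([ 4.71364541e+02, -1.89756983e+01,  1.83995491e-01]), np.float64(0.10132885724306107)) 94492.0
local -119.0024616274285 0.03721959026086796
-68 [(184, 188, 191), (158, 162, 163), (139, 143, 144), (134, 137, 139), (132, 130, 132), (125, 111, 115), (122, 102, 106), (122, 101, 105), (121, 99, 104)]
-50 [(159, 163, 165), (139, 143, 145), (134, 138, 139), (133, 137, 138), (123, 124, 124), (76, 66, 67), (88, 26, 28), (84, 21, 22), (76, 18, 19)]
-25 [(177, 182, 184), (147, 151, 152), (135, 139, 140), (134, 139, 139), (121, 124, 125), (100, 87, 88), (85, 43, 45), (83, 20, 22), (76, 24, 23)]
0 [(175, 180, 182), (150, 154, 156), (138, 142, 143), (136, 139, 141), (126, 127, 129), (96, 87, 89), (94, 43, 45), (84, 25, 25), (75, 21, 21)]
25 [(178, 184, 186), (149, 154, 155), (139, 143, 145), (140, 144, 145), (104, 107, 119), (77, 57, 74), (76, 26, 38), (82, 21, 24), (73, 19, 24)]
50 [(190, 196, 198), (191, 197, 199), (178, 183, 185), (158, 163, 163), (124, 122, 123), (79, 57, 58), (90, 24, 27), (82, 20, 21), (74, 18, 18)]
68 [(190, 196, 198), (192, 197, 199), (193, 199, 200), (192, 196, 198), (185, 179, 182), (173, 149, 155), (171, 142, 149), (171, 142, 148), (171, 142, 148)]
medium 1219
small 526
tray (array([ 6.26839643e+02, -2.69412494e+02, -5.78961429e-02]), np.float64(0.08548406511545181))
```

```bash
python3 -c "
from rig import r
print(r.sense()['clock'], r.sign_off())"
```

```text
the job is handed in; nothing more can be done
24.5333 None
```

I handed the job in at 24.5 s, but the verdict isn't back: the brass fitting is in the green tray, and the three blue bins are nested facing the same way. The smaller angle lies centred against the large bin's front, with any gap about 1 mm or less; pushing it flush slid the nested bins about 8 mm back. I moved nothing else.

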